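# Slide the specimen sled home under the leaf spring

### The arm

A 6-joint arm with a two-finger parallel gripper is mounted at the origin on the work surface. World frame = base frame: x ahead of the robot, y to its left, z up, the work surface at z = 0. Lengths are in mm, angles in degrees, forces in N, time in s.
With the tool pointing down it reaches from about 325 to 925 mm from the base axis. Payload 3.1 kg.
Tool frame: the origin (TCP) lies at the very end of the fingers, on their centre line; the grasp point (between the pads) lies grasp_offset behind it (grasp_offset is the distance from the TCP to the grasp point, in mm); z points along the fingers, x is the direction in which the jaws open and shut, and the axes are right-handed (so a half turn about z gives the same grasp; the last joint's range is limited). The gripper opens to 85 mm and grips with 20 to 120 N. Pads are 22 mm wide; open, the fingers measure 114 mm over their backs; the gripper's body (76 mm by 85 mm) begins 54 mm behind the grasp point. The pads swing forward as they close: fully open they stand 13 mm farther back than shut.
Start: joints at [63.128, 12.427, 92.441, -0, 75.132, -6.429], TCP at [218.281, 585.656, 231.3] pointing down, gripper open.
Joint ranges: [-157.48, 157.48], [-44.54, 120.13], [17.64, 146.25], [-64.5, 244.5], [7.68, 150.69], [-147.95, 147.95]. Speed limits (degrees/s): [159.86, 159.86, 180, 180, 180, 180].

### API

Orientations are given as [roll, pitch, yaw] about the fixed x, y, z axes, in that order (R = Rz(yaw) Ry(pitch) Rx(roll)).
In Python, from station import * gives the robot as it stands. Calls block until the motion is done:
- goto(position, orientation): joint-space move of the TCP to a pose.
- move_l(position, attitude=None, speed=150): straight line of the TCP; attitude=None keeps the orientation; speed is the mean speed in mm/s.
- move_j(angles): joint-space move.
- grip(opening, squeeze=None): finger opening in mm; squeeze is the grip in N (None keeps the last); returns when the fingers have stopped.
- wait(seconds).
- solve_ik(position, orientation): joint angles nearest the present ones, or None.
- get_obs(): the state.
- get_image(name): name is "scene" or "top" or "wrist"; returns the picture (400x640x3 uint8, red, green, blue); there is no depth.
- get_calibration(name): a dict with "fx", "fy", "cx", "cy" (pixels), "D" ([k1, k2, p1, p2, k3] as OpenCV has them; the pictures are not rectified), "R" (3x3) and "t" (3): a world point X has camera coordinates R X + t; the wrist camera has in their place "mount" (4x4, takes a point from camera to tool coordinates, whose origin is the TCP and whose axes are the tool frame's). Camera axes: x right, y down, z forward; pixel columns grow to the right and rows downward; lengths in mm; the calibration is good to about 2 mm. A picture is of the moment at which its call begins: read the wrist's pose just before it. get_calibration takes no time and is no camera call.
A pose or a line that the arm cannot do raises Unreachable and nothing moves.
- sign_off(): hands the job in, once; it reports no verdict.
Trained networks look in the newest picture that a camera, given by its name, has taken for a name from the list of things; names that differ only in an ending like _2 or _b are one class to them, and where a whole thing is asked for, a point or a joint stands for the part that bears it (a point fixed in the world has none). Each returns a list of dicts, best first, with "score" (0 to 1); they miss things now and then, are a little off and sometimes report something else, mostly with a low value. They report only what shows in the picture. A call takes as long as a camera call. They do not tell look-alikes from the thing itself.
- spot_in(name, camera): "extent" ([centre column, centre row, width, height] in pixels, round what is visible of it).
- regions_of(name, camera): "region" (400x640 bool, what is visible of it) and "extent" ([centre column, centre row, width, height] in pixels, round what is visible of it).
The state is a dict: "t": time; "joint_pos": joint angles; "qvel": joint speeds; "effort": joint torques, N m; "tcp_pos": TCP position; "ee_rot": TCP orientation; "wrist_force": force on the tool from outside, world axes, zero at the start; "moment": the same for the moment, N m; "grip_width": finger opening in mm.
Only numpy, scipy, OpenCV 4.12 (cv2) and the standard library are available. Lean on these libraries where they do the work, as an engineer would, in place of code of your own. Each camera call takes 0.05 s, during which the arm holds its last target. There are 200 camera calls.

### The job

Load the specimen sled into the loading fixture with the fingertips: press it down firmly against its sprung bed so that its nose clears the crossbar, and keep pressing while you slide it under the crossbar and the leaf spring until it is fully home against the end stop, then let go. Do not grip or lift the sled, and leave everything else on the bench where it stands.

Things in the scene. Friction and masses are not known exactly. Their poses are not given: they have to be found in the camera images.
- fixture: Grey fixture fixed to the bench, base 270 x 100 x 14 mm, with an open-topped channel. Origin: centre of its underside; +x: the way the sled is slid in, along the channel; z up. Here in mm: guide rails 58 apart, 6 thick, tops z 37 (2 mm play each side of the sled); rear wall at x -127, top z 40; the channel's floor is the sprung bed.
- sled: Loose aluminium specimen sled, plate 140 (x) x 54 (y) x 16 mm thick, about 0.3 kg, lying on the bed, nose 5 to 25 mm short of the crossbar. Origin: centre of underside; +x to its nose. A rib 10 mm high crosses its top at x -14 to -4 mm; grooved thumb pad behind it (x -70 to -14). Home: origin at fixture x 46 mm; when let go there, the bed lifts it 3 mm and clamps it up under the crossbar.
- pad (a point): Centre of the sled's grooved thumb pad, on its top face, 28 mm behind the rib's rear face; same axes as the sled. Here the sled is pressed; a fingertip behind the rib can also push the rib forward. Top face at height 48 mm with the bed up, 40 mm with it bottomed.
- nose (a point): Middle of the sled's front end, on its underside; same axes as the sled.
- crossbar (a point): Middle of the crossbar's lower near edge, which the sled's nose meets first (fixture x 50, z 43 mm); axes as the fixture. The bar spans the channel from x 50 to 62, z 43 to 55 mm, posts at y +-35 to +-47. With the bed up the sled's top is 5 mm too high to pass. With the sled home its rib stands 8 mm short of the bar.
- end_stop (a point): Middle of the end stop's face that the sled's nose finally touches (fixture x 116 mm), at the height of the bottomed bed's top (z 24 mm); the stop's top is at z 45 mm; axes as the fixture.
- bed (a joint): How far the sprung bed is pressed down, m: 0 = up (top at height 32 mm), 0.008 = bottomed (24 mm). More than 0.005 lets the sled pass the crossbar. Moves straight down without tilting. With the sled on it, it begins to yield at about 7 N and bottoms at about 15 N. Running surfaces are polished (friction about 0.2).
- leaf (a joint): Angle in rad by which the steel leaf spring is lifted, 0 = at rest, tip 34 mm above the bench. It is 14 mm wide, 57 mm long, hinged on the crossbar's far side and sloping down over the channel in the sliding direction. The passing sled lifts it to about 0.13 to 0.2; it bears on the sled's top with 4 to 5 N.
- puck_a: Bystander: round black specimen mount, 30 mm across, 18 mm high. Origin at the middle of its underside. To be left alone.
- puck_b: Bystander: another round specimen mount, same size. Origin at the middle of its underside. To be left alone.
- weight: Bystander: steel knob weight, 38 mm across, 56 mm high. Origin at the middle of its underside. To be left alone.
- wash: Bystander: white wash bottle, 48 mm across, 130 mm high. Origin at the middle of its underside. To be left alone.
- driver: Bystander: screwdriver lying on the bench. Origin at the middle of its underside. To be left alone.
- jar: Bystander: glass jar, 44 mm across, 50 mm high. Origin at the middle of its underside. To be left alone.
- brush: Bystander: small brush lying on the bench. Origin at the middle of its underside. To be left alone.
There are look-alikes about, which are no part of the job. What is shaped like the sled but orange or red is not meant.

How it is judged:
By the outcome, as a careful person would: the job done as asked, in the order asked, and still so for the second after the job is handed in, with the robot touching nothing.
It also fails if it takes over 40 s, if anything falls off the work surface, if the arm or the gripper's body presses on something with over 40 N, if the wrist force passes 120 N, or if a joint passes its speed limit or range.

## Working session

There is one attempt and no reset: what is moved stays moved. The work goes in short steps, each a Python script; the robot and the scene stay as the last script left them, time stands still between calls to the robot, and variables do not carry over. Pictures are saved under pics/ and viewed, on a budget of 10 in all, crops included, one or two more only if the job needs it, and the job is handed in when it is done.

```bash
mkdir -p pics; ls
python3 - <<'E'
from station import *
import cv2,numpy as np
for c in ("top","scene"):
    im=get_image(c); cv2.imwrite(f"pics/{c}0.png",im[:,:,::-1])
    for n in ("sled","fixture"):
        for r in spot_in(n,c): print(c,n,r)
    k=get_calibration(c); print({a:np.round(v,3).tolist() for a,v in k.items()})
o=get_obs(); print(o)
E
```

```text
pics
top sled {'extent': [327.4, 195.4, 60.2, 25.6], 'score': 0.96}
top sled {'extent': [272.4, 265.6, 51.3, 42.2], 'score': 0.94}
top sled {'extent': [208.4, 218.4, 51.1, 30.1], 'score': 0.94}
top fixture {'extent': [341.9, 199.2, 102.5, 45.5], 'score': 0.56}
{'fx': 463.357, 'fy': 463.357, 'cx': 317.611, 'cy': 201.153, 'D': [0.005, 0.0, 0.0, 0.0, 0.0], 'R': [[0.009, -1.0, -0.018], [-0.993, -0.007, -0.117], [0.117, 0.019, -0.993]], 't': [32.919, 552.542, 1205.819]}
scene sled {'extent': [312.4, 217.8, 74.1, 30.8], 'score': 0.89}
scene sled {'extent': [159.1, 272.6, 82.0, 48.1], 'score': 0.88}
scene sled {'extent': [467.0, 211.9, 73.6, 39.0], 'score': 0.83}
scene sled {'extent': [200.1, 217.8, 23.4, 30.7], 'score': 0.43}
scene fixture {'extent': [292.1, 222.4, 140.5, 63.9], 'score': 0.88}
{'fx': 402.437, 'fy': 402.437, 'cx': 317.468, 'cy': 207.584, 'D': [-0.053, 0.0, 0.0, 0.0, 0.0], 'R': [[-0.036, 0.999, -0.015], [0.726, 0.016, -0.688], [-0.687, -0.035, -0.726]], 't': [-3.749, -360.922, 1214.507]}
{'t': 0.3, 'joint_pos': array([ 6.31298634e+01,  1.24472200e+01,  9.24718291e+01, -2.50990087e-04,
        7.51292150e+01, -6.42608363e+00]), 'qvel': array([ 0.10061629, -0.25540563, -0.20048998,  0.00726466,  0.00760243,
        0.03035112]), 'effort': array([ 1.05346739e-03, -3.96316910e+01, -3.03573596e+01,  1.61949055e-05,
        5.87249408e-03,  6.39831484e-06]), 'tcp_pos': array([218.1412702 , 585.41069244, 230.80469983]), 'ee_rot': array([-1.79994839e+02,  4.79880650e-02,  6.95560137e+01]), 'wrist_force': array([ 0.46829079,  0.4860777 , -0.05804183]), 'moment': array([-0.01516276, -0.04380419, -0.04606454]), 'grip_width': 85.25518677667803}
```

Run:
```python
import cv2
a=cv2.imread("pics/top0.png")[130:310,170:430];b=cv2.imread("pics/scene0.png")[160:310,180:400]
cv2.imwrite("pics/c1.png",cv2.resize(a,(780,540),interpolation=cv2.INTER_CUBIC))
```

```text
(no output)
```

View pics/c1.png

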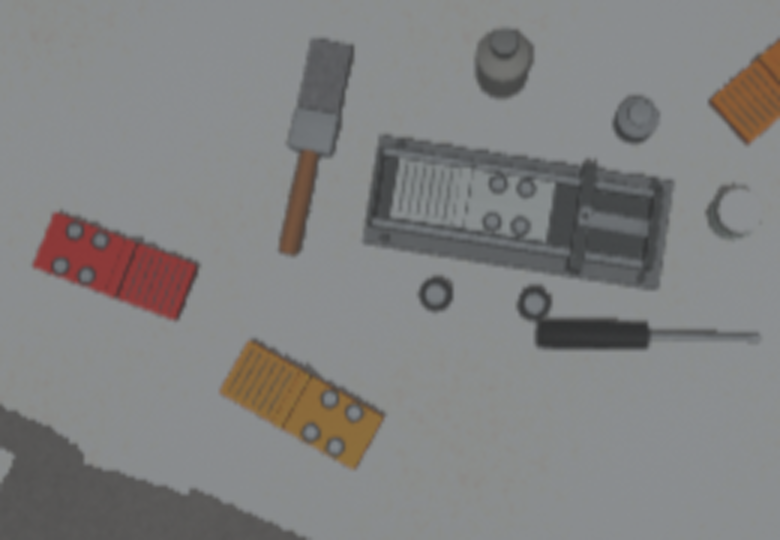

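View pics/scene0.png

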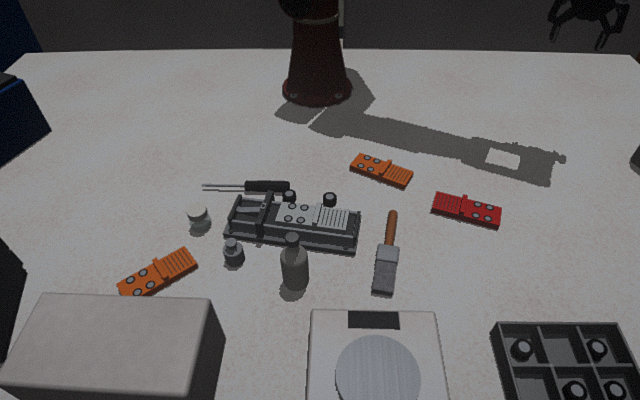

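The top view shows the fixture running to the right with the grey sled in it, crop corners about (380,135), (672,182), (660,288) and (365,243). The nose points right, toward the bar at crop x≈585. The orange and red sleds are look-alikes. Next I compute the fixture pose and take a close wrist look.

```bash
cat > h.py <<'E'
from station import *
import cv2,numpy as np
from scipy.spatial.transform import Rotation as Ro
def cam(c,obs=None):
    k=get_calibration(c); K=np.array([[k["fx"],0,k["cx"]],[0,k["fy"],k["cy"]],[0,0,1.]]); D=np.array(k["D"],float)
    if "R" in k: R,t=np.array(k["R"]),np.array(k["t"])
    else:
        T=np.eye(4);T[:3,:3]=Ro.from_euler("xyz",obs["ee_rot"],degrees=True).as_matrix();T[:3,3]=obs["tcp_pos"]
        W=np.linalg.inv(T@np.array(k["mount"])); R,t=W[:3,:3],W[:3,3]
    return K,D,R,t
def px2w(c,uv,z,obs=None):
    K,D,R,t=cam(c,obs); n=cv2.undistortPoints(np.array(uv,float).reshape(-1,1,2),K,D)[:,0]
    d=np.c_[n,np.ones(len(n))]@R; o=-R.T@t
    return o+d*((z-o[2])/d[:,2])[:,None]
def w2px(c,X,obs=None):
    K,D,R,t=cam(c,obs); return cv2.projectPoints(np.array(X,float),cv2.Rodrigues(R)[0],t,K,D)[0][:,0]
E
python3 - <<'E'
from h import *
q=np.array([(380,135),(672,182),(660,288),(365,243)])/3+[170,130]
p=px2w("top",q,14); print(p.round(1)); print([np.linalg.norm(p[i]-p[i-1]).round(1) for i in range(4)])
m=p.mean(0); d=p[1]+p[2]-p[0]-p[3]; print(m, np.degrees(np.arctan2(d[1],d[0])))
for n in ("wash","jar","weight","puck","driver"):
  pass
print({a:np.round(v,3).tolist() for a,v in get_calibration("wrist").items()})
E
```

```text
[[ 626.1   95.5   14. ]
 [ 584.5 -169.4   14. ]
 [ 488.5 -157.7   14. ]
 [ 527.1  107.7   14. ]]
[np.float64(99.7), np.float64(268.1), np.float64(96.7), np.float64(268.1)]
[556.56106401 -30.97523833  14.        ] -98.60193510811882
{'fx': 283.26, 'fy': 283.26, 'cx': 316.371, 'cy': 193.609, 'D': [-0.015, 0.0, 0.0, 0.0, 0.0], 'mount': [[1.0, -0.001, 0.0, -0.071], [0.0, 0.963, 0.269, -68.034], [-0.0, -0.269, 0.963, -141.931], [0.0, 0.0, 0.0, 1.0]]}
```

```bash
python3 - <<'E'
from h import *
fx=np.array([np.cos(np.radians(-98.6)),np.sin(np.radians(-98.6)),0])
grip(0)
p=np.array([556.6,-31,170])-60*fx
goto(p,[180,0,-8.6]); wait(.3)
o=get_obs(); im=get_image("wrist"); cv2.imwrite("pics/w1.png",im[:,:,::-1]); np.save("w1.npy",o,allow_pickle=True)
print(o["t"],o["tcp_pos"],o["ee_rot"],o["joint_pos"],o["wrist_force"],o["grip_width"])
for r in spot_in("sled","wrist"): print(r)
E
python3 -c "
import cv2;a=cv2.imread('pics/w1.png');cv2.imwrite('pics/w1b.png',cv2.convertScaleAbs(cv2.resize(a[20:380,120:520],(800,720))[:600],alpha=1.6))"
```

```text
3.7167 [565.60987205  28.7708521  170.05379134] [-1.79997638e+02 -7.54277824e-03 -8.55535485e+00] [-4.18895151e+00  8.80493317e+00  1.03560146e+02  1.92584874e-03
  6.76272203e+01  4.36567027e+00] [-0.81373674  0.59998647 -0.1155395 ] -0.13092507853271193
{'extent': [118.7, 75.0, 82.9, 145.1], 'score': 0.88}
{'extent': [317.1, 185.9, 59.4, 112.4], 'score': 0.64}
{'extent': [317.3, 213.0, 98.0, 219.8], 'score': 0.49}
```

View pics/w1b.png

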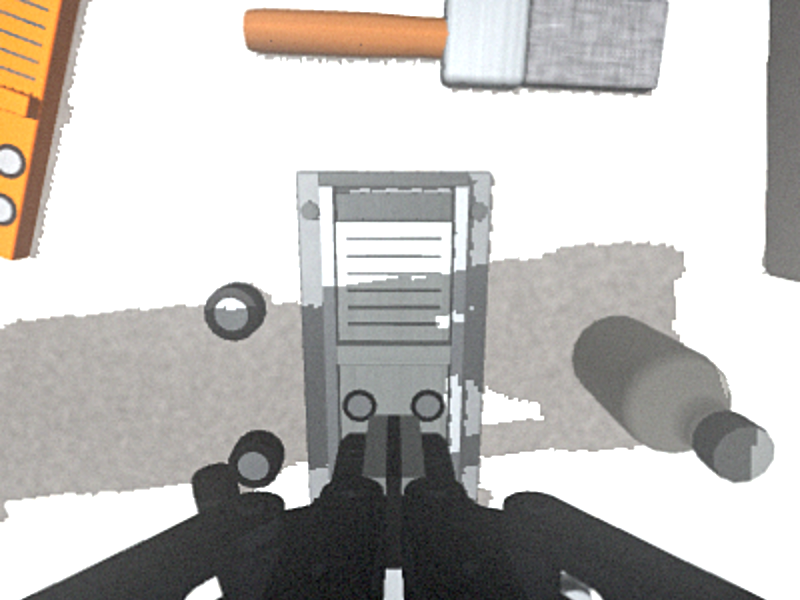

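The sled's rear top edge is at crop y≈220 (x 335–452) and the foot of the rib at y≈342. The fixture's rear edge is at y≈172, x 297–492. Fingers are closed and the bottle is well to the side.

Run:
```python
from h import *
o=np.load("w1.npy",allow_pickle=True).item()
f=lambda q:np.array(q)/2+[120,20]
def rep(q,z):
    p=px2w("wrist",f(q),z,o); a=np.radians(-98.6); d=p[:,:2]-[556.6,-31]
    print(np.c_[p, d@[np.cos(a),np.sin(a)], d@[-np.sin(a),np.cos(a)]].round(1))
rep([(335,220),(452,220),(337,342),(452,342)],48)   # sled rear edge, rib foot
rep([(338,347),(450,347),(338,365),(450,365)],58)
rep([(297,172),(492,172)],14)
rep([(319,187),(333,187),(455,187),(469,187)],37)
```

```text
[[ 547.8   86.7   48.  -115.   -26.3]
 [ 600.5   78.7   48.  -115.    27. ]
 [ 538.7   29.8   48.   -57.5  -26.8]
 [ 593.5   21.5   48.   -57.5   28.7]]
[[540.1  29.9  58.  -57.7 -25.4]
 [591.6  22.1  58.  -57.7  26.7]
 [538.6  21.3  58.  -49.  -25.6]
 [590.6  13.4  58.  -49.   26.9]]
[[ 529.5  111.6   14.  -137.   -48.1]
 [ 626.6   97.    14.  -137.    50.1]]
[[ 541.9  102.3   37.  -129.6  -34.4]
 [ 548.4  101.3   37.  -129.6  -27.9]
 [ 604.8   92.8   37.  -129.6   29.2]
 [ 611.3   91.8   37.  -129.6   35.7]]
```

Corrections agree: the sled's nose is about 23 mm short of the bar, 89 mm from home. The rib's rear face is at -57.5 on my axis. Now I press down just behind the rib.

```bash
cat >> h.py <<'E'
a=np.radians(-98.6); FX=np.array([np.cos(a),np.sin(a),0]); FY=np.array([-np.sin(a),np.cos(a),0]); C=np.array([556.6,-31,0])
P=lambda x,z,y=0.7: C+x*FX+y*FY+[0,0,z]
def st(s=""):
    o=get_obs(); F=o["wrist_force"]; d=o["tcp_pos"]-C
    r=(d@FX,d@FY,o["tcp_pos"][2],F@FX,F@FY,F[2]); print(s,round(o["t"],2),np.round(r,1)); return r
E
python3 - <<'E'
from h import *
move_l(P(-73,75),speed=150); st()
move_l(P(-73,52),speed=60); f0=st()
z=52
while z>34:
    z-=1 if z>42 else .5
    move_l(P(-73,z),speed=30); r=st(z)
    if r[5]-f0[5]>24: break
open("z.txt","w").write(str(z))
E
```

```text
4.61 [-73.    1.5  75.7  -0.1   0.3  -0.4]
 5.14 [-72.9   0.2  51.4   0.5  -0.1  -0.9]
51 5.39 [-73.    1.   51.3  -0.    0.3  -0. ]
50 5.64 [-73.    0.7  50.   -0.9   0.1   0.5]
49 5.89 [-73.    0.6  48.9  -0.9  -0.6  -0. ]
48 6.14 [-73.    0.9  48.1  -0.2   0.2   0.8]
47 6.39 [-73.1   1.3  48.1   0.2  -1.1   5.9]
46 6.64 [-73.1   1.6  47.5   0.2  -2.1   7. ]
45 6.89 [-73.1   1.9  46.8  -0.1  -2.1   8.1]
44 7.14 [-73.2   2.1  46.    1.1  -1.2   8.5]
43 7.39 [-73.2   2.3  45.2   0.5  -1.4  10. ]
42 7.64 [-73.2   2.5  44.4  -0.3  -1.2   9.2]
41.5 7.89 [-73.2   2.5  44.   -0.3  -2.3  11.4]
41.0 8.14 [-73.2   2.5  43.6   1.2  -2.4  11.5]
40.5 8.39 [-73.2   2.5  43.2   1.1  -1.8  10.9]
40.0 8.64 [-73.2   2.5  42.7   0.3  -2.8  12.1]
39.5 8.89 [-73.2   2.5  42.3   0.1  -2.6  11.8]
39.0 9.14 [-73.2   2.6  41.9  -0.3  -2.8  12.8]
38.5 9.39 [-73.2   2.6  41.5   0.3  -3.3  11.7]
38.0 9.64 [-73.2   2.7  41.1   0.1  -3.1  12.4]
37.5 9.89 [-73.2   2.7  40.7   0.8  -4.2  12.8]
37.0 10.14 [-73.2   2.7  40.2  -0.5  -2.8  14.2]
36.5 10.39 [-73.3   2.7  40.    0.4  -3.4  15. ]
36.0 10.64 [-73.3   2.8  40.    1.1  -4.9  17.8]
35.5 10.89 [-73.3   2.9  39.9   0.9  -5.4  19.7]
35.0 11.14 [-73.3   3.   39.9   1.3  -7.1  21.8]
34.5 11.39 [-73.3   3.1  39.9   0.2  -7.8  26.3]
```

Bed bottomed exactly at z 40 with 26 N. Next I slide, holding the press force.

Run:
```python
from h import *
z=34.5; x=-73; y=.7
while x<14:
    x+=6; move_l(P(x,z,y),speed=40); r=st((x,round(z,1),round(y,1)))
    if r[5]<21: z-=.7
    if r[5]>31: z+=.7
    y-=np.clip((r[1]-.7)*.3,-.6,.6)
    if abs(r[3])>22 or r[2]>42 or r[5]>45: print("stop"); break
    
np.save("s.npy",[x,y,z])
im=get_image("scene"); cv2.imwrite("pics/s2.png",cv2.resize(im[150:290,180:400,::-1],(800,509),interpolation=cv2.INTER_CUBIC))
```

```text
(-67, 34.5, 0.7) 11.69 [-68.6   3.6  39.9  -3.3  -6.   23.6]
(-61, 34.5, np.float64(0.1)) 11.99 [-62.6   3.6  39.9  -2.8  -5.7  22.1]
(-55, 34.5, np.float64(-0.5)) 12.29 [-56.4   3.5  39.9  -2.6  -3.1  21.1]
(-49, 34.5, np.float64(-1.1)) 12.59 [-50.2   3.5  40.   -1.1  -2.7  20.5]
(-43, 33.8, np.float64(-1.7)) 12.89 [-44.4   3.5  40.   -2.5  -3.5  22.3]
(-37, 33.8, np.float64(-2.3)) 13.19 [-38.1   3.5  40.   -2.8  -2.1  21.1]
(-31, 33.8, np.float64(-2.9)) 13.49 [-31.9   3.5  40.   -1.5  -1.2  20.5]
(-25, 33.1, np.float64(-3.5)) 13.79 [-26.1   3.5  40.   -2.6  -1.6  22.8]
(-19, 33.1, np.float64(-4.1)) 14.09 [-19.8   3.3  40.   -2.2  -0.2  22.1]
(-13, 33.1, np.float64(-4.7)) 14.39 [-14.1   2.9  40.   -2.9   0.2  21. ]
(-7, 32.4, np.float64(-5.3)) 14.69 [-8.6  3.1 40.  -5.2  1.  22.5]
(-1, 32.4, np.float64(-5.9)) 14.99 [-2.4  2.5 40.  -5.1 -0.1 23.6]
(5, 32.4, np.float64(-6.4)) 15.29 [ 3.8  2.  39.9 -5.4  0.7 23.1]
(11, 32.4, np.float64(-6.8)) 15.59 [10.   1.6 39.9 -4.3  0.9 23.8]
(17, 32.4, np.float64(-7.1)) 15.89 [16.   1.3 39.9 -4.  -0.6 22.5]
```

Run:
```python
from h import *
x,y,z=np.load("s.npy"); y+=1
for i in range(8):
    x+=1.5; move_l(P(x,z,y),speed=30); r=st((x,z,y))
    if -r[3]>18: break
np.save("s.npy",[x,y,z])
im=get_image("top"); cv2.imwrite("pics/t2.png",cv2.convertScaleAbs(cv2.resize(im[160:240,280:400,::-1],(780,520),interpolation=cv2.INTER_CUBIC),alpha=1.5))
```

```text
(np.float64(18.5), np.float64(32.39999999999999), np.float64(-6.2769040480290155)) 16.19 [16.7  1.5 39.9 -6.6 -1.4 25.7]
(np.float64(20.0), np.float64(32.39999999999999), np.float64(-6.2769040480290155)) 16.44 [18.   1.5 39.9 -8.8 -0.9 24.7]
(np.float64(21.5), np.float64(32.39999999999999), np.float64(-6.2769040480290155)) 16.69 [ 18.    1.5  39.9 -11.4  -0.4  24.4]
(np.float64(23.0), np.float64(32.39999999999999), np.float64(-6.2769040480290155)) 16.94 [ 18.1   1.6  39.9 -15.3  -1.   24.4]
(np.float64(24.5), np.float64(32.39999999999999), np.float64(-6.2769040480290155)) 17.19 [ 18.2   1.5  40.  -21.1  -0.5  25.6]
```

View pics/s2.png

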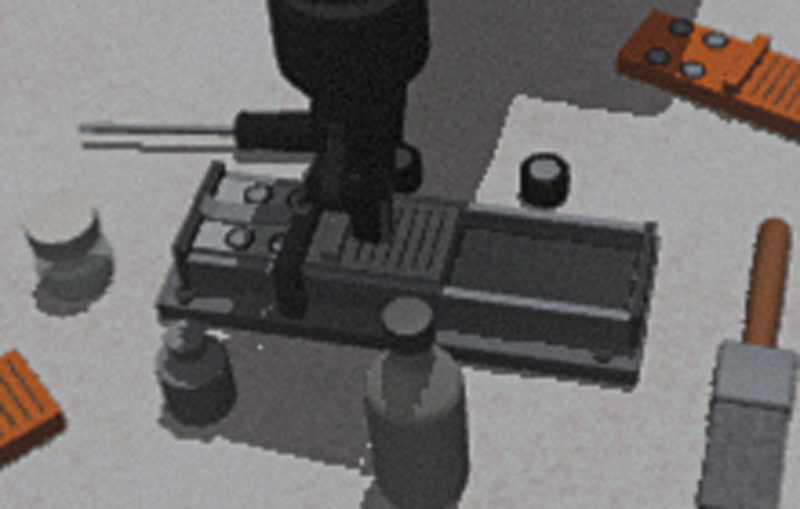

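The picture (taken just before the final push) shows the sled under the bar and leaf. The final push hit a hard stop (21 N at x 18.1, where home was predicted). I ease the push, keeping a little forward force, then lift straight off and check.

Run:
```python
from h import *
x,y,z=np.load("s.npy")
x-=3; move_l(P(x,z,y),speed=20); st("ease")
y2=y
for zz in (36,40,44): move_l(P(x-(zz-36)/8*2.5,zz,y2+(zz-36)/8*6),speed=40); st(zz)
move_l(P(17,60),speed=60); st()
move_l(P(17,150),speed=150)
goto(P(-130,200),[180,0,-8.6]); wait(.3); st()
for c,s in (("top",(slice(160,240),slice(280,400))),("scene",(slice(190,260),slice(215,320)))):
    im=get_image(c); cv2.imwrite(f"pics/{c}3.png",cv2.convertScaleAbs(cv2.resize(im[s][:,:,::-1],(780,520),interpolation=cv2.INTER_CUBIC),alpha=1.4))
o=get_obs(); np.save("w3.npy",o,allow_pickle=True)
```

```text
ease 17.54 [ 18.1   1.6  39.9 -11.7  -1.7  25.2]
36 17.79 [ 18.    0.2  40.8 -10.6   2.7  10.8]
40 18.07 [18.   0.2 42.8 -7.   1.3  8.1]
44 18.34 [18.   0.3 44.3 -5.6  1.   2.1]
 18.76 [17.6  1.  60.5  0.4 -0.3 -0.9]
 20.48 [-128.5    0.5  199.2   -0.3   -0.6   -0.6]
```

View pics/top3.png

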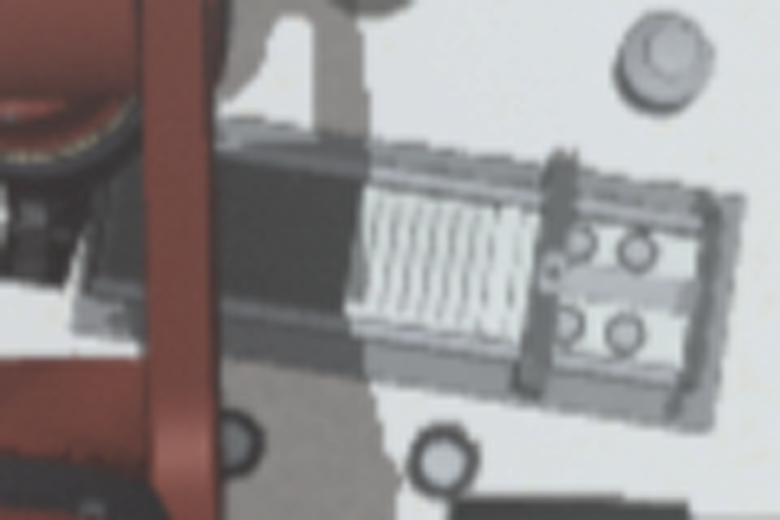

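View pics/scene3.png

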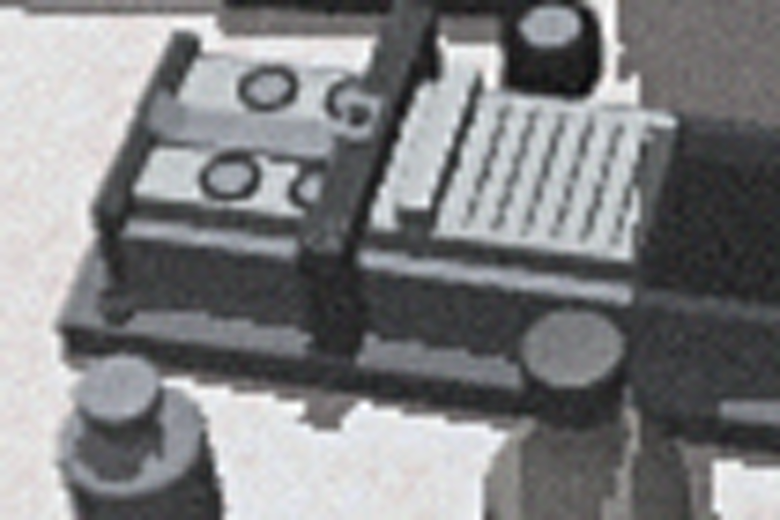

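Sled is under the bar with its nose at the stop (top crop x≈690), and rear edge at crop (370,190)–(348,318). Numeric check before handing in.

Run:
```python
from h import *
s=lambda q:np.array(q)/6.5+[280,160]
for q,z in (([(368,188),(347,318)],43),([(697,240),(684,360)],43),([(745,195),(712,432)],14)):
    d=px2w("top",s(q),z)-C; print(np.c_[d@FX,d@FY].round(1))
goto(P(-20,200),[180,0,-8.6]); wait(.3)
o=get_obs(); im=get_image("wrist"); np.save("w3.npy",o,allow_pickle=True); print(o["t"])
cv2.imwrite("pics/w3.png",cv2.convertScaleAbs(cv2.resize(im[20:320,120:520,::-1],(800,600)),alpha=1.6))
```

```text
[[-21.7  24.5]
 [-22.  -29.6]]
[[113.8  24.3]
 [115.5 -25.1]]
[[134.   50.4]
 [134.4 -49.8]]
21.3917
```

View pics/w3.png

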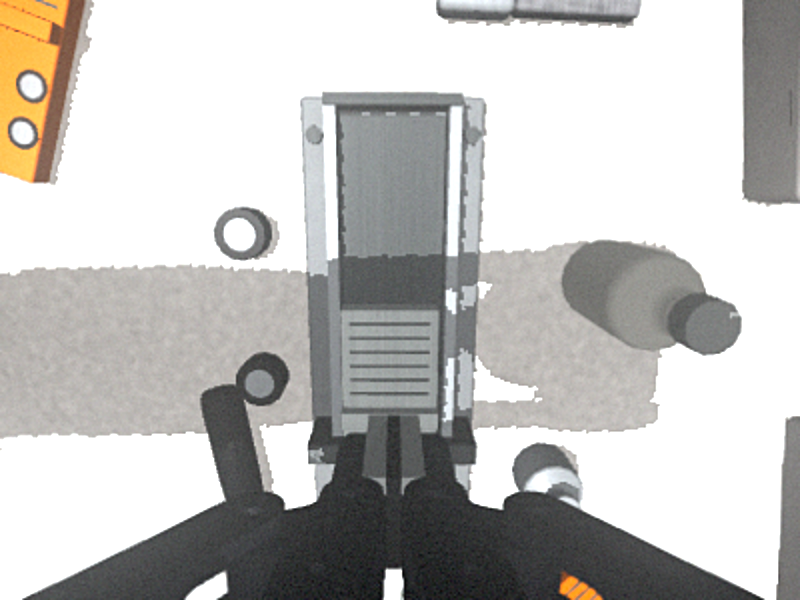

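The wrist picture shows the sled's rear edge at row≈308, the rib foot at ≈408 and the base's rear edge at ≈97. Bystanders look undisturbed.

Run:
```python
from h import *
o=np.load("w3.npy",allow_pickle=True).item()
s=lambda q:np.array(q)/2+[120,20]
for q,z in (([(342,308),(439,308)],43),([(342,408),(439,408)],43),([(303,97),(484,97)],14),([(320,430),(470,430)],55)):
    d=px2w("wrist",s(q),z,o)-C; print(np.c_[d@FX,d@FY].round(1))
```

```text
[[-27.6 -26.5]
 [-27.6  25.6]]
[[ 29.9 -27.8]
 [ 29.9  27. ]]
[[-137.   -47.5]
 [-137.1   49.6]]
[[ 38.1 -39. ]
 [ 38.   43.2]]
```

```bash
python3 -c "
from h import *
st(); sign_off()"
```

```text
21.44 [-20.9   0.7 200.   -0.9   0.5   0. ]
the job is handed in; nothing more can be done
```

The sled is home against the end stop and released, and I handed the job in at about 21.4 s; `sign_off` gives no verdict.

- **Press and slide:** I pressed with closed fingertips behind the rib until the bed bottomed (top face at 40 mm, about 25 N). I then slid it about 90 mm under the crossbar and leaf spring, with the press staying above 20 N, until it hit a hard stop at 21 N. I eased the push and lifted straight off.
- **Position:** By the wrist view, the rib's rear face is at fixture x of about 31.9 mm, against 32 at home. By the top view, the nose is at the stop face, within about 2 mm. The sled's rear edge disagreed a little between views: about 1.6 mm behind nominal in the wrist view and about 1 mm ahead in the top view. That is within the calibration error.
- **Bed lift:** The sled's top followed the fingertips up about 3 mm on release, as expected when it clamps up under the crossbar.
- **Sideways:** The sled ran against one rail for part of the way (within its 2 mm play), with side forces under 8 N.
- **Bystanders:** They looked undisturbed in the pictures; I did not measure them.

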